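Level the pouring tray with the screw key

TASK

Take the orange-handled key out of its wooden block and put its pin through the eye of the steel crank at the end of the spring-lifted pouring tray. Press the tray down onto its foot with the key and, pressing, swing the crank round until the bubble of the spirit level stands wholly between the two black marks. Finish still holding the key in the eye and pressing the tray firmly down with the bubble between the marks; leave the other things on the table as they are.

Things in the scene. Friction and masses are not known exactly. Their poses are not given: they have to be found in the camera images.
- key_center (a point): Upright loose screw key, 120 g: round orange handle (18 mm diameter, 60 mm tall) on a steel collar (24 mm diameter, 6 mm thick), and below it a round steel pin (9 mm diameter, 18.5 mm long, end narrowed to 5.6 mm). This point is the middle of the handle on its axis, 36 mm above the collar's underside, 54.5 mm above the pin's end. Grasp the handle from above.
- key_shoulder (a point): The point on the key's axis at the underside of the collar, where the pin begins; the collar is too wide for the eye and rests on the crank when the pin is fully in. z points up along the handle.
- key_block: Fixed wooden block, 75 x 75 x 35 mm, origin under its centre; the key's pin stands in a 28 mm deep, 13 mm wide hole in the middle of its top, and the collar rests on the top. Lift the key 25 mm to clear it.
- eye (a point): Centre of the crank's eye at the crank's upper face: a round vertical through-hole, 13 mm diameter, in a flat steel bar (70 x 34 x 12 mm, 9 mm of air below it above the tray). It lies 32 mm from the screw's axis and swings round it. z is the tray's normal (within 0.06 rad of straight up).
- screw_axis (a point): Point on the (nearly vertical) axis of the levelling screw at the height of the crank's upper face, near the free end of the tray; the crank swings about it. It turns freely enough: about 3 N sideways at the eye moves it, and it stays where it is left.
- crank (a joint): Turn of crank and screw in rad (-2.2 to 3.0), growing clockwise seen from above. Clockwise lets the foot out and raises the pressed tray's crank end by 2 mm per rad; counterclockwise lowers it. The value at which the pressed tray is level differs each time. It starts too far clockwise: counterclockwise by 1 to 3.3 rad brings the bubble home.
- tray (a joint): Tilt of the white tray (140 x 290 x 10 mm, blue soap mould fixed on it) in rad about its hinge at the end away from the crank: 0 level, positive with the crank end high. A spring lifts it to a stop at 0.055; about 3 to 4 N at the eye push it down, until the foot meets the packer. Screw axis 225 mm from the hinge; 1 rad of crank is 0.0089 rad of tilt while pressed.
- bubble (a joint): Place of the whitish bubble (18 mm long, 10 mm wide) along the green spirit level, in m from its middle, positive towards the crank end: 0.7 m per rad of tray tilt, so 0.038 while the tray is up. It tells about the screw only while the tray is pressed on its foot. Wholly between the marks within 0.0045 either way.
- level_middle (a point): Middle of the spirit level, at the top of the green glass (104 mm long, 17 mm wide, lying along the tray's length on the side towards the robot), between the two black rings, whose inner edges are 27 mm apart. y points along the glass away from the crank end.
- foot: The levelling foot, a black round pad of 22 mm on the steel screw under the crank; origin on the screw axis inside the tray.
- packer: Fixed black rubber packer, 50 x 50 mm, on the stand's base below the foot: what the foot must be pressed on; 10 to 15 N of downward push on the key in all seats it firmly. Origin under its middle.
- stand: Fixed grey stand that carries the tray: base 170 x 340 x 12 mm, origin under its centre, y along its length from the crank end to the hinge end. Level tray top at 58 mm, crank's upper face at 79 mm; the mould on the tray reaches up to 88 mm.
- amber_bottle: Loose bystander: amber dropper bottle, 33 mm wide, 102 mm tall, origin under its centre.
- soap_lilac: Loose bystander: lilac soap bar, 43 x 63 x 25 mm, origin under its centre.
- pigment: Loose bystander: glass jar with a yellow lid, 67 mm wide, 85 mm tall, origin under its centre.

How it is judged:
By the outcome, as a careful person would: the job done as asked, in the order asked, and still so for the second after the job is handed in, while the arm keeps its last pose, push and grip.
It also fails if it takes over 45 s, if anything falls off the work surface, if the arm or the gripper's body presses on something with over 40 N, if the wrist force passes 120 N, or if a joint passes its speed limit or range.

ROBOT

A 6-joint arm with a two-finger parallel gripper is mounted at the origin on a cart in front of the work surface, level with it; the furniture and walls round the work are solid. World frame = base frame: x ahead of the robot, y to its left, z up, the work surface at z = 0. Lengths are in m, angles in rad, forces in N, time in s.
With the tool pointing down it reaches from about 0.25 to 0.775 m from the base axis. Payload 4 kg.
Tool frame: the origin (TCP) lies midway between the tips of the shut fingers; the grasp point (between the pads) lies 19 mm behind it; z points along the fingers, y is the direction in which the jaws open and shut (so a half turn about z gives the same grasp; the last joint's range is limited). The gripper opens to 94 mm and grips with 3 to 60 N. Pads are 16 mm wide; open, the fingers measure 119 mm over their backs; the gripper's body (75 mm by 177 mm) begins 78 mm behind the grasp point.
Start: joints at [1.125, 0.087, 1.371, -0, 1.684, -0.103], TCP at [0.185, 0.518, 0.206] pointing down, gripper open.
Joint ranges: [-3.1, 3.1], [-0.76, 2.03], [0.27, 2.55], [-1.08, 4.22], [0.17, 2.65], [-2.57, 2.57]. Speed limits (rad/s): [2.79, 2.79, 3.14, 3.14, 3.14, 3.14].

INTERFACE

Orientations are given as [roll, pitch, yaw] about the fixed x, y, z axes, in that order (R = Rz(yaw) Ry(pitch) Rx(roll)).
In Python, from bench import get_obs, snapshot, ticket gives the robot as it stands.
- The arm moves only by the shell command python3 -m creep 'ROWS' [OPENING]. ROWS is JSON, a list that holds one entry, the list of rows, each a list of 4 numbers: the shift along the tool's x, y, z in mm, then the turn about the tool's z in degrees. A call has 1 to 8 rows; each row shifts and turns the commanded pose from where the row before left it, along the tool's axes as they then stand; what a row does not reach is not made up. A row lasts 1/8 s, in which the tool goes at most 62.5 mm and 10.7 degrees, less where a joint would pass 70% of its speed; a pose out of reach is approached as far as the arm can. A call with a gripper value outside its range is refused whole. OPENING is the opening, from 0 (shut) to 1 (fully open), set as the call begins (- or left out, the last holds). The fingers move at their own pace and stop on an object; the grip force is fixed at half the most. Time passes only in rows, so rows that do not move let the fingers close. It gives the time, the measured TCP pose, the force and the opening at its end, in the units of the state.
- get_obs(): the state, without advancing time (a new reading comes with each control period).
- snapshot(name): name is "side" or "top"; returns a dict with "color" (400x640x3 uint8, red, green, blue), "depth" (400x640 float32, m along the optical axis (not along the pixel's ray), 0 where there is no reading), "fx", "fy", "cx", "cy" (pixels), "extrinsics" (4x4, takes a point from world to camera coordinates). Camera axes: x right, y down, z forward; pixel columns grow to the right and rows downward; lengths in m; the calibration is good to about 2 mm. A picture is of the moment at which its call begins.
- ticket.close_job(): hands the job in, once; it reports no verdict.
The state is a dict: "time": time; "joint_positions": joint angles; "qvel": joint speeds; "joint_torque": joint torques, N m; "tool_pos": TCP position; "ee_rot": TCP orientation; "wrist_force": force on the tool from outside, world axes, zero at the start; "wrist_torque": the same for the moment, N m; "width": finger opening in m.
Only numpy, scipy, OpenCV 4.12 (cv2) and the standard library are available. Lean on these libraries where they do the work, as an engineer would, in place of code of your own. Each camera call takes 0.05 s, during which the arm holds its last target. There are 200 camera calls.

## Working session

There is one attempt and no reset: what is moved stays moved. The work goes in short steps, Python scripts to look and compute and a shell command to move; the robot and the scene stay as the last step left them, time stands still between calls to the robot, and variables do not carry over. Pictures are saved under pics/ and viewed, on a budget of 10 in all, crops included, one or two more only if the job needs it, and the job is handed in when it is done.

```bash
mkdir -p pics; ls
cat > h.py <<'E'
import numpy as np, cv2
from bench import get_obs, snapshot, ticket
def snap(n,f=None):
    s=snapshot(n)
    if f: cv2.imwrite('pics/'+f,s['color'][:,:,::-1])
    return s
def cloud(s):
    d=s['depth']; v,u=np.mgrid[:d.shape[0],:d.shape[1]]
    P=np.stack([(u-s['cx'])*d/s['fx'],(v-s['cy'])*d/s['fy'],d],-1)
    T=np.linalg.inv(s['extrinsics']); W=P@T[:3,:3].T+T[:3,3]
    W[d==0]=np.nan
    return W
def ray(s,u,v,z):
    T=np.linalg.inv(s['extrinsics']); r=T[:3,:3]@np.array([(u-s['cx'])/s['fx'],(v-s['cy'])/s['fy'],1]); o=T[:3,3]
    return o+r*(z-o[2])/r[2]
def proj(s,p):
    c=s['extrinsics']@np.r_[p,1]; return np.array([s['fx']*c[0]/c[2]+s['cx'],s['fy']*c[1]/c[2]+s['cy']])
E
python3 - <<'E'
from h import *
o=get_obs(); print(o)
for n in ('top','side'):
    s=snap(n,n+'0.png'); print(n,s['fx'],s['cx'],s['cy'],np.linalg.inv(s['extrinsics']).round(3).tolist())
    np.savez(n+'0.npz',**s)
E
```

```text
pics
{'time': 0.0, 'joint_positions': array([ 1.12490453e+00,  8.79472622e-02,  1.37227692e+00, -1.38501703e-05,
        1.68357887e+00, -1.03106612e-01]), 'qvel': array([-0.00041406,  0.00043854, -0.00129547,  0.00060594,  0.00126548,
        0.00165818]), 'joint_torque': array([-1.67972316e-04, -3.40163612e+01, -3.02439201e+01,  7.20298709e-02,
        3.25931946e-02, -1.57507898e-04]), 'tool_pos': array([0.18463292, 0.51749408, 0.20429691]), 'ee_rot': array([-3.13939258e+00, -2.13810460e-04,  2.79880569e+00]), 'wrist_force': array([0.33681681, 0.23564862, 0.28982929]), 'wrist_torque': array([-0.0081332 ,  0.02027149, -0.00322915]), 'width': 0.09419728331101389}
top 412.6740549935555 320.9504158684548 201.57962626025258 [[0.027, -0.981, 0.191, 0.318], [-1.0, -0.026, 0.007, -0.06], [-0.001, -0.191, -0.982, 1.414], [0.0, 0.0, 0.0, 1.0]]
side 506.11646388930785 315.79857034317905 206.87963914427277 [[0.93, -0.193, 0.314, 0.028], [-0.368, -0.434, 0.823, -1.463], [-0.023, -0.88, -0.474, 0.896], [0.0, 0.0, 0.0, 1.0]]
```

View pics/top0.png

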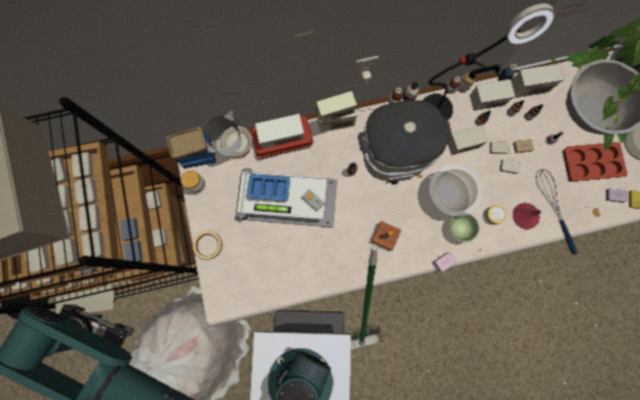

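View pics/side0.png

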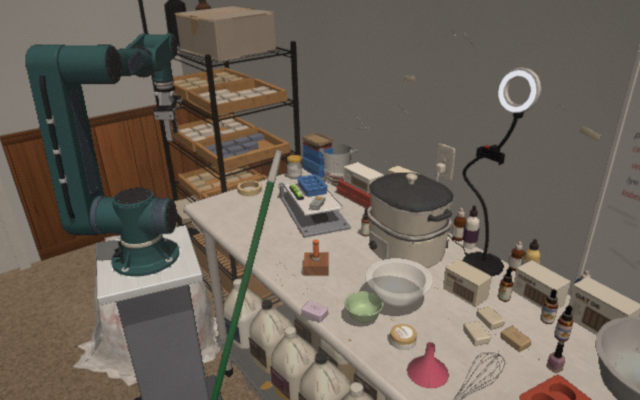

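The top view shows the tray at about (287,198), with the crank at about (313,199) and the key block at (386,235). The side view has the key at (316,250) and the crank at (317,203). I'll enlarge both areas.

Run:
```python
from h import *
a=cv2.imread('pics/top0.png')[165:260,230:405]; b=cv2.imread('pics/side0.png')[165:285,260:370]
A=cv2.resize(a,None,fx=4.5,fy=4.5,interpolation=cv2.INTER_CUBIC)
cv2.imwrite('pics/c1.png',A); cv2.imwrite('pics/c2.png',cv2.resize(b,None,fx=5,fy=5,interpolation=cv2.INTER_CUBIC))
s=dict(np.load('top0.npz')); W=cloud(s)
for (u,v) in [(386,235),(386,228),(374,247),(313,199),(305,195),(318,204),(272,209),(330,200),(243,200)]: print(u,v,W[v,u].round(4))
# key: tall points near block
m=(np.abs(W[...,0]-W[235,386,0])<.06)&(np.abs(W[...,1]-W[235,386,1])<.06)
for lo,hi in((.03,.04),(.045,.12)):
    k=m&(W[...,2]>lo)&(W[...,2]<hi); print(k.sum(),W[k].mean(0).round(4),W[k].min(0).round(4),W[k].max(0).round(4))
```

```text
386 235 [ 0.4733 -0.2658  0.0718]
386 228 [ 0.501  -0.2715  0.0356]
374 247 [ 0.408  -0.1903  0.3651]
313 199 [ 0.582  -0.0248  0.0947]
305 195 [0.5951 0.0018 0.0923]
318 204 [ 0.5658 -0.0416  0.0948]
272 209 [0.5476 0.1088 0.0818]
330 200 [ 0.596  -0.0815  0.0151]
243 200 [0.5806 0.2114 0.0535]
423 [ 0.4765 -0.2718  0.0351] [ 0.4311 -0.3187  0.0301] [ 0.5249 -0.2252  0.0399]
40 [ 0.4765 -0.2701  0.09  ] [ 0.4694 -0.2807  0.0453] [ 0.4865 -0.2636  0.1066]
```

View pics/c1.png

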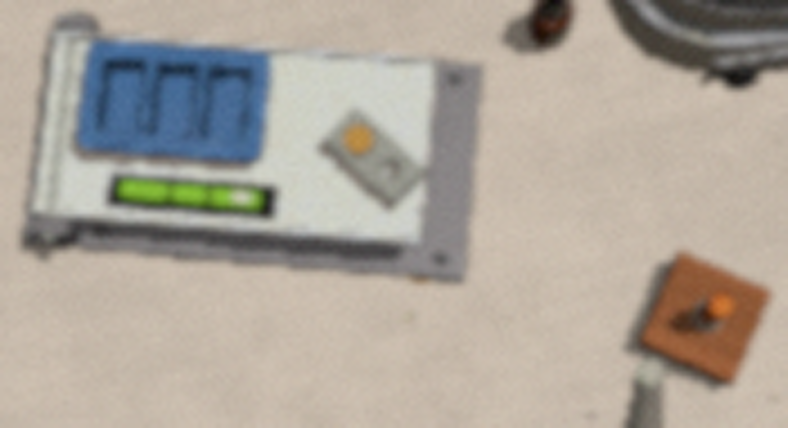

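View pics/c2.png

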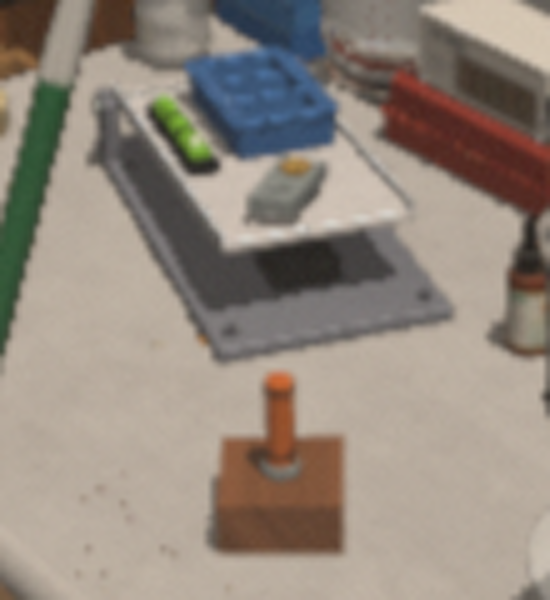

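Crops: the screw boss is at top pixel (309.8,196.1) and the eye at (316.7,201.2). The bubble is at the crank end of the level. A green stick leans close to the key, so I'll work out its geometry and the arm's clearance from it.

Run:
```python
from h import *
t=dict(np.load('top0.npz')); W=cloud(t); s=dict(np.load('side0.npz')); V=cloud(s)
print('stick top view'); 
for v,u in [(250,374),(260,373),(270,372),(290,370),(310,367),(330,365),(342,368)]: print(u,v,W[v,u].round(3))
print('stick side')
for u,v in [(277,154),(275,165),(270,185),(260,225),(250,265),(238,320),(222,390)]: print(u,v,V[v,u].round(3))
print('arm side')
for u,v in [(165,40),(160,60),(165,80),(165,100),(166,118),(168,133),(100,58),(120,50),(60,60),(75,120),(130,60)]:
  p=V[v,u]; print(u,v,p.round(3),'r',np.hypot(*p[:2]).round(3))
for z,(u,v) in ((.094,(309.8,196.1)),(.094,(316.7,201.2))): print(ray(t,u,v,z))
print('side screw',ray(s,260+295/5,165+163/5,.098),'eye', ray(s,260+275/5,165+205/5,.094))
print('key tops',ray(t,230+721/4.5,165+305/4.5,.101),ray(s,260+279/5,165+380/5,.101),'collar',ray(s,260+280/5,165+462/5,.041))
```

```text
stick top view
374 250 [ 0.4   -0.19   0.366]
373 260 [ 0.378 -0.194  0.315]
372 270 [ 0.354 -0.199  0.251]
370 290 [ 0.297 -0.213  0.088]
367 310 [ 0.222 -0.226 -0.122]
365 330 [ 0.122 -0.249 -0.405]
368 342 [ 0.04  -0.291 -0.663]
stick side
277 154 [ 0.398 -0.2    0.361]
275 165 [ 0.391 -0.198  0.328]
270 185 [ 0.37  -0.205  0.272]
260 225 [ 0.328 -0.218  0.158]
250 265 [ 0.286 -0.221  0.031]
238 320 [ 0.291  0.149 -0.479]
222 390 [ 0.187  0.166 -0.853]
arm side
165 40 [0.206 0.442 0.583] r 0.488
160 60 [0.172 0.362 0.533] r 0.401
165 80 [0.188 0.485 0.435] r 0.52
165 100 [0.176 0.484 0.361] r 0.515
166 118 [0.165 0.436 0.307] r 0.466
168 133 [0.165 0.464 0.239] r 0.492
100 58 [-0.006 -0.003  0.626] r 0.007
120 50 [0.049 0.153 0.614] r 0.16
60 60 [-0.104  0.04   0.622] r 0.112
75 120 [-0.107  0.057  0.454] r 0.121
130 60 [0.071 0.165 0.58 ] r 0.18
[ 0.59152799 -0.01406468  0.094     ]
[ 0.5751607  -0.03708543  0.094     ]
side screw [ 0.59128321 -0.01940186  0.098     ] eye [ 0.55891528 -0.06371732  0.094     ]
key tops [ 0.47735158 -0.27484277  0.101     ] [ 0.47650896 -0.27976297  0.101     ] collar [ 0.4768712  -0.27670465  0.041     ]
```

Run:
```python
from h import *
t=dict(np.load('top0.npz')); W=cloud(t); s=dict(np.load('side0.npz')); V=cloud(s)
# arm points from side/top views rotated about z into the key pose and compared with stick
A=np.vstack([V[30:140,35:190].reshape(-1,3),W[290:400,0:150].reshape(-1,3)]); A=A[~np.isnan(A[:,0])]
az=np.arctan2(.5175,.1846); tv=np.array([np.cos(az),np.sin(az)])
r=A[:,:2]@tv; l=A[:,:2]@np.array([-tv[1],tv[0]])
m=(A[:,2]>.2)&(np.abs(l)<.2)&(r<.66)
for lo in np.arange(-.1,.66,.05):
  k=m&(r>=lo)&(r<lo+.05)
  if k.sum(): print('r %.2f'%lo,k.sum(),'lat',l[k].min().round(3),l[k].max().round(3),'z',A[k,2].min().round(3),A[k,2].max().round(3))
print('wrist by z')
for z in np.arange(.2,.66,.04):
  k=m&(r>.4)&(A[:,2]>z)&(A[:,2]<z+.04)
  if k.sum(): print('z %.2f'%z,k.sum(),'lat',l[k].min().round(3),l[k].max().round(3),'r',r[k].min().round(3),r[k].max().round(3))
# tall obstacles
P=np.vstack([W.reshape(-1,3),V.reshape(-1,3)])
print('tall things on table (x<.85)')
H=P[(P[:,0]>.4)&(P[:,0]<.9)&(P[:,1]>-.4)&(P[:,1]<.6)&(P[:,2]>.12)]
g=np.unique(np.c_[(H[:,0]//.1),(H[:,1]//.1)],axis=0)
for a,b in g:
  k=(H[:,0]//.1==a)&(H[:,1]//.1==b)
  if k.sum()>5: print(round(a*.1,1),round(b*.1,1),k.sum(),H[k,2].max().round(3),end='; ')
```

```text
r -0.05 2477 lat -0.01 0.2 z 0.405 0.635
r 0.00 2902 lat -0.018 0.2 z 0.387 0.655
r 0.05 586 lat -0.018 0.197 z 0.373 0.655
r 0.10 141 lat -0.015 0.006 z 0.544 0.616
r 0.15 201 lat -0.019 0.014 z 0.534 0.616
r 0.20 184 lat -0.025 0.037 z 0.526 0.608
r 0.25 331 lat -0.025 0.032 z 0.515 0.603
r 0.30 986 lat -0.034 0.028 z 0.501 0.592
r 0.35 1842 lat -0.043 0.068 z 0.481 0.592
r 0.40 1214 lat -0.047 0.068 z 0.501 0.588
r 0.45 2312 lat -0.053 0.065 z 0.212 0.595
r 0.50 4257 lat -0.064 0.062 z 0.206 0.602
r 0.55 1134 lat -0.065 0.056 z 0.205 0.6
r 0.60 376 lat -0.035 0.013 z 0.201 0.35
r 0.65 1 lat -0.005 -0.005 z 0.342 0.342
wrist by z
z 0.20 143 lat -0.012 0.012 r 0.483 0.612
z 0.24 115 lat -0.011 0.013 r 0.483 0.613
z 0.28 281 lat -0.035 0.035 r 0.454 0.636
z 0.32 1068 lat -0.035 0.035 r 0.453 0.651
z 0.36 340 lat -0.038 0.035 r 0.498 0.568
z 0.40 351 lat -0.038 0.038 r 0.504 0.572
z 0.44 239 lat -0.038 0.032 r 0.505 0.563
z 0.48 520 lat -0.055 0.054 r 0.4 0.563
z 0.52 1472 lat -0.065 0.056 r 0.4 0.588
z 0.56 4760 lat -0.064 0.068 r 0.4 0.586
z 0.60 5 lat -0.052 0.046 r 0.538 0.549
tall things on table (x<.85)
0.4 -0.3 8 0.369; 0.4 -0.2 65 0.372; 0.4 0.4 389 0.482; 0.4 0.5 5559 0.632; 0.5 0.4 61 0.481; 0.5 0.5 4750 0.633; 0.6 -0.4 1582 0.243; 0.6 -0.3 1147 0.245; 0.6 0.3 9 0.153; 0.6 0.4 50 0.162; 0.6 0.5 1593 0.629; 0.7 -0.4 1829 0.277; 0.7 -0.3 1475 0.277; 0.7 -0.2 413 0.238; 0.7 0.2 148 0.14; 0.7 0.3 992 0.162; 0.7 0.4 885 0.759; 0.7 0.5 9692 0.765; 0.8 -0.4 1023 0.247; 0.8 -0.3 650 0.248; 0.8 -0.2 290 0.232; 0.8 -0.1 532 0.178; 0.8 0.0 23 0.678; 0.8 0.1 5991 0.7; 0.8 0.2 7938 0.694; 0.8 0.3 8282 0.724; 0.8 0.4 8279 0.755; 0.8 0.5 70 0.742;
```

```bash
python3 -m creep '[[[0,0,-15,-9.8],[0,0,-15,-9.8],[-49,-36,0,0],[-49,-36,0,0],[-49,-36,0,0],[-49,-36,0,0],[-49,-36,0,0],[-49,-36,0,0]]]' 0.5; python3 -m creep '[[[-18,-50,0,0],[-18,-50,0,0],[-18,-50,0,0],[-18,-50,0,0],[-18,-50,0,0],[-18,-50,0,0],[0,0,0,0]]]'
```

```text
time: 1.1
tool_pos: [0.4799, 0.3004, 0.235]
ee_rot: [-3.142, -0.001, 3.141]
wrist_force: [0.0, 0.9, 0.3]
width: 0.0466
time: 1.98
tool_pos: [0.5868, -0.0017, 0.234]
ee_rot: [-3.141, -0.002, 3.135]
wrist_force: [-1.4, -0.3, 0.1]
width: 0.0469
```

```bash
python3 -m creep '[[[18,-45.5,0,0],[18,-45.5,0,0],[18,-45.5,0,0],[18,-45.5,0,0],[18,-45.5,0,0],[19,-45.5,0,0],[0,0,55,0],[0,0,0,0]]]'
cat > clr.py <<'E'
from h import *
import sys
n=sys.argv[1]
s=snap('side'); V=cloud(s); c=s['color'][90:270,200:400]
cv2.imwrite('pics/%s.png'%n,cv2.resize(c[:,:,::-1],None,fx=3.3,fy=3.3,interpolation=cv2.INTER_CUBIC))
np.savez(n+'.npz',**s)
o=get_obs(); print(o['joint_positions'].round(3),o['joint_torque'].round(2),o['tool_pos'].round(4))
E
python3 clr.py d1
```

```text
time: 2.98
tool_pos: [0.4737, -0.2679, 0.1738]
ee_rot: [3.132, -0.011, 3.141]
wrist_force: [0.4, 0.1, 0.5]
width: 0.047
[-6.190e-01  9.200e-02  1.420e+00  1.000e-03  1.636e+00 -2.190e+00] [ -0.45 -32.21 -27.85  -0.08   0.1    0.  ] [ 0.476  -0.2692  0.1779]
```

View pics/d1.png

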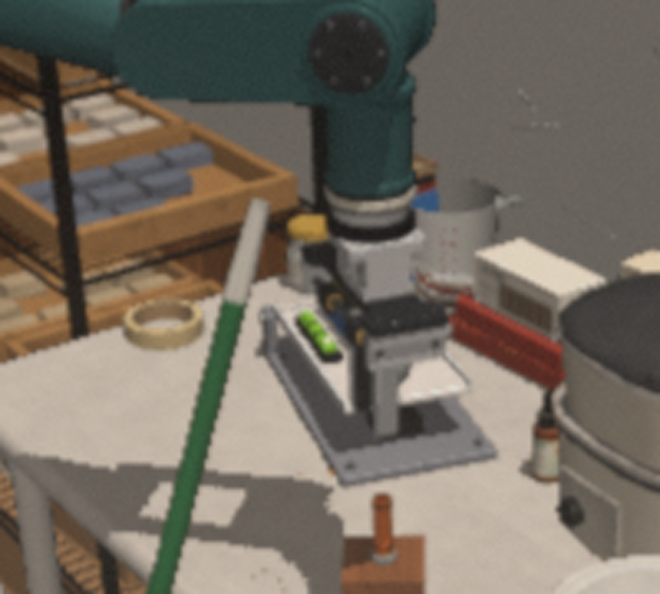

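Picture d1 shows the tool hanging over the key, with the stick tip at crop (258,205) and the forearm's underside above it at row 100. I'll measure that gap.

Run:
```python
from h import *
s=dict(np.load('d1.npz')); V=cloud(s)
print('tip'); 
for u,v in [(278,152),(278,154),(277,157)]: print(V[v,u].round(3))
az=-.619
for u in (262,270,278,285,290):
  for v in range(108,124,2):
    p=V[v,u]; 
    if p[1]<-.05 and p[2]>.35: print(u,v,p.round(3),'r',(p[:2]@[np.cos(az),np.sin(az)]).round(3),'lat',(p[:2]@[-np.sin(az),np.cos(az)]).round(3))
o=np.array([.398,-.195]);print('tip r,lat',o@[np.cos(az),np.sin(az)],o@[-np.sin(az),np.cos(az)])
# stick in stick-free color: top edge mask
```

```text
tip
[ 0.401 -0.202  0.367]
[ 0.403 -0.195  0.358]
[ 0.398 -0.199  0.351]
262 108 [ 0.352 -0.249  0.512] r 0.431 lat 0.002
262 110 [ 0.352 -0.249  0.507] r 0.431 lat 0.002
262 112 [ 0.351 -0.25   0.502] r 0.431 lat 0.0
262 114 [ 0.351 -0.248  0.496] r 0.43 lat 0.002
262 116 [ 0.35  -0.25   0.492] r 0.431 lat -0.0
262 118 [ 0.351 -0.247  0.485] r 0.429 lat 0.003
262 120 [ 0.35  -0.247  0.48 ] r 0.429 lat 0.002
270 108 [ 0.37  -0.261  0.513] r 0.453 lat 0.002
270 112 [ 0.371 -0.256  0.501] r 0.45 lat 0.006
270 114 [ 0.369 -0.262  0.498] r 0.452 lat 0.001
270 116 [ 0.368 -0.262  0.493] r 0.452 lat 0.0
270 118 [ 0.368 -0.262  0.487] r 0.452 lat -0.0
270 120 [ 0.368 -0.261  0.482] r 0.451 lat 0.0
278 108 [ 0.386 -0.276  0.515] r 0.475 lat -0.001
278 110 [ 0.386 -0.275  0.51 ] r 0.474 lat -0.0
278 112 [ 0.387 -0.271  0.503] r 0.473 lat 0.004
278 114 [ 0.386 -0.274  0.499] r 0.473 lat 0.001
278 116 [ 0.384 -0.28   0.496] r 0.475 lat -0.005
278 118 [ 0.384 -0.278  0.49 ] r 0.474 lat -0.003
278 120 [ 0.385 -0.274  0.483] r 0.473 lat 0.0
285 108 [ 0.401 -0.289  0.517] r 0.494 lat -0.003
285 110 [ 0.402 -0.284  0.51 ] r 0.492 lat 0.002
285 112 [ 0.401 -0.285  0.505] r 0.492 lat 0.001
285 114 [ 0.4   -0.289  0.501] r 0.493 lat -0.003
285 116 [ 0.4   -0.287  0.496] r 0.492 lat -0.002
285 118 [ 0.4   -0.285  0.49 ] r 0.492 lat -0.0
285 120 [ 0.4   -0.284  0.484] r 0.491 lat 0.001
290 108 [ 0.413 -0.292  0.516] r 0.506 lat 0.001
290 110 [ 0.411 -0.297  0.512] r 0.507 lat -0.004
290 112 [ 0.412 -0.293  0.506] r 0.505 lat 0.0
290 114 [ 0.412 -0.293  0.501] r 0.505 lat -0.0
290 116 [ 0.41  -0.296  0.497] r 0.506 lat -0.003
290 118 [ 0.412 -0.29   0.489] r 0.504 lat 0.003
290 120 [ 0.412 -0.289  0.484] r 0.503 lat 0.004
tip r,lat 0.4372978091264939 0.07210843316262334
```

```bash
python3 -m creep '[[[0,-6,10,0],[0,0,25,0],[0,0,20,0],[0,0,0,0],[0,0,0,0]]]'
python3 - <<'E'
from h import *
o=get_obs(); print(o['joint_torque'].round(2),o['tool_pos'].round(4),o['time'])
s=snap('side'); V=cloud(s); az=o['joint_positions'][0]
for u in (255,262,270,285):
  k=[v for v in range(100,152) if V[v,u,1]<-.05 and V[v,u,2]>.375]
  p=V[k[-1],u]; print(u,k[-1],p.round(3),'r',(p[:2]@[np.cos(az),np.sin(az)]).round(3))
E
```

```text
time: 3.65
tool_pos: [0.4787, -0.2778, 0.1278]
ee_rot: [-3.139, 0.003, 3.142]
wrist_force: [0.7, 0.0, -0.5]
width: 0.0468
[ 1.000e-02 -3.398e+01 -2.892e+01 -5.000e-02  6.000e-02 -0.000e+00] [ 0.4787 -0.2778  0.1278] 3.65
255 132 [ 0.331 -0.241  0.449] r 0.409
262 133 [ 0.347 -0.25   0.446] r 0.428
270 134 [ 0.363 -0.269  0.447] r 0.452
285 136 [ 0.396 -0.291  0.444] r 0.491
```

```bash
python3 -m creep '[[[1.5,2,15,0],[0,0,12,0],[0,0,8,0],[0,0,0,0]]]'; python3 -c "
from h import *
o=get_obs();print(o['joint_torque'].round(2))"; python3 -m creep '[[[0,0,8,0],[0,0,8,0],[0,0,0,0]]]'; python3 -c "
from h import *
o=get_obs();print(o['joint_torque'].round(2))"; python3 -m creep '[[[0,0,6,0],[0,0,5,0],[0,0,0,0]]]';python3 clr.py d2
```

```text
time: 4.2
tool_pos: [0.4751, -0.2747, 0.089]
ee_rot: [3.14, -0.002, 3.141]
wrist_force: [0.3, 0.7, 0.1]
width: 0.0473
[ 1.000e-02 -3.457e+01 -2.863e+01 -5.000e-02  3.000e-02 -0.000e+00]
time: 4.58
tool_pos: [0.4753, -0.2748, 0.0734]
ee_rot: [3.14, -0.001, 3.141]
wrist_force: [-0.5, 0.6, 0.3]
width: 0.047
[-1.000e-02 -3.492e+01 -2.854e+01 -6.000e-02  1.000e-02 -0.000e+00]
time: 4.95
tool_pos: [0.4755, -0.2749, 0.0628]
ee_rot: [3.141, -0.001, 3.141]
wrist_force: [0.3, -0.7, 0.2]
width: 0.047
[-0.628  0.158  1.58   0.     1.405 -2.198] [ -0.   -34.9  -28.15  -0.06   0.06   0.  ] [ 0.4757 -0.2751  0.0632]
```

View pics/d2.png

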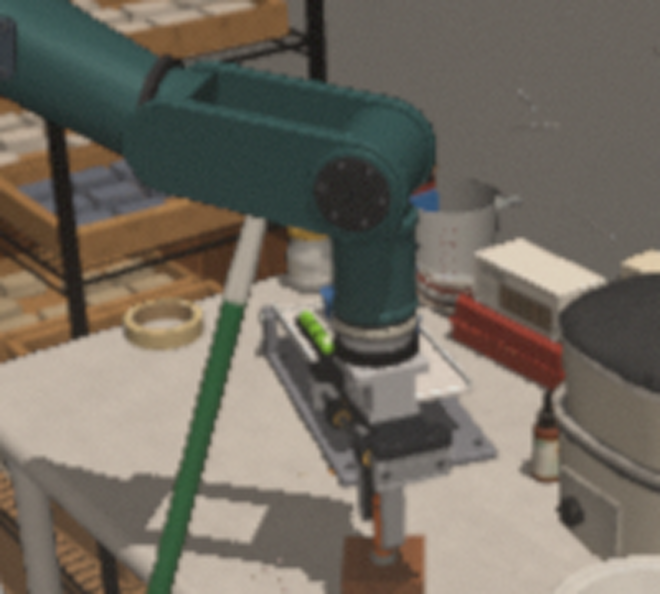

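Picture d2 shows the fingers astride the handle at crop (379,525). The joint torques changed smoothly, so the stick isn't touching. Closing now.

```bash
python3 -m creep '[[[0,0,0,0],[0,0,0,0],[0,0,0,0],[0,0,0,0],[0,0,0,0]]]' 0; python3 -m creep '[[[0,0,-10,0],[0,0,-12,0],[0,0,-15,0],[0,0,-20,0],[0,0,-30,0],[0,0,-30,0],[0,0,0,0]]]';python3 - <<'E'
from h import *
s=snap('side','e1f.png'); c=s['color'][160:290,260:400]
cv2.imwrite('pics/e1.png',cv2.resize(c[:,:,::-1],None,fx=4.5,fy=4.5,interpolation=cv2.INTER_CUBIC))
np.savez('e1.npz',**s); t=snap('top','e1t.png'); np.savez('e1t.npz',**t); print(get_obs()['tool_pos'],get_obs()['time'])
E
```

```text
time: 5.62
tool_pos: [0.4759, -0.2752, 0.0636]
ee_rot: [-3.142, 0.0, 3.141]
wrist_force: [0.6, 0.1, 0.4]
width: 0.0175
time: 6.5
tool_pos: [0.4775, -0.2763, 0.1846]
ee_rot: [-3.137, 0.006, 3.141]
wrist_force: [0.4, 0.2, -0.9]
width: 0.0176
[ 0.47572003 -0.27512636  0.18030918] 6.6
```

View pics/e1.png

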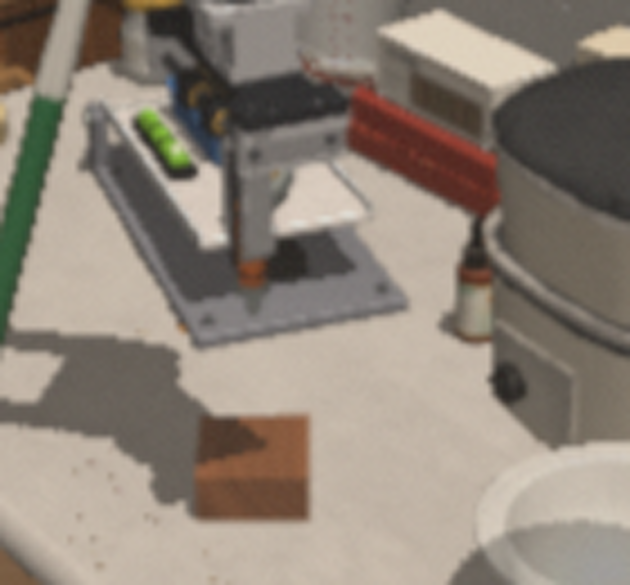

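Picture e1 shows the key held upright at crop (252,290) and the block empty. Next I'll fit the crank bar precisely.

Run:
```python
from h import *
import glob
for n in ('top0','e1t','side0'):
    s=dict(np.load(n+'.npz')); W=cloud(s)
    m=(np.abs(W[...,0]-.582)<.06)&(np.abs(W[...,1]+.027)<.06)&(W[...,2]>.0845)&(W[...,2]<.1)
    k,l=cv2.connectedComponents(m.astype(np.uint8)); i=np.argmax(np.bincount(l.ravel())[1:])+1; q=W[l==i]
    r=cv2.minAreaRect((q[:,:2]*1000).astype(np.float32)); c=q.mean(0); ev,U=np.linalg.eigh(np.cov(q[:,:2].T)); d=U[:,1]*np.sign(-U[1,1])
    print(n,len(q),'rect',np.round(r[0],1),np.round(r[1],1),round(r[2],1),'mean',c.round(4),'ang',np.degrees(np.arctan2(d[1],d[0])).round(1),'sd',np.sqrt(ev).round(4),'medz',np.median(q[:,2]).round(4),
     'eye?',(c[:2]+.016*d).round(4),'screw?',(c[:2]-.016*d).round(4))
# tray/stand axis and refined color rect with known size, by projecting a model onto image
a=dict(np.load('top0.npz')); b=dict(np.load('side0.npz'))
A=cv2.resize(a['color'][185:213,295:335],None,fx=10,fy=10,interpolation=cv2.INTER_CUBIC)
B=cv2.resize(b['color'][188:216,300:335],None,fx=10,fy=10,interpolation=cv2.INTER_CUBIC)
cv2.imwrite('pics/z1.png',np.hstack([A,B])[:,:,::-1])
```

```text
top0 208 rect [582.2 -23.7] [70.1 34.2] 48.7 mean [ 0.5824 -0.0228  0.093 ] ang -131.6 sd [0.0102 0.0208] medz 0.0932 eye? [ 0.5718 -0.0348] screw? [ 0.5931 -0.0109]
e1t 208 rect [582.1 -23. ] [69.8 34.2] 47.9 mean [ 0.5828 -0.0227  0.0927] ang -131.2 sd [0.0103 0.0205] medz 0.0929 eye? [ 0.5722 -0.0347] screw? [ 0.5933 -0.0106]
side0 123 rect [580.9 -24.8] [79.8 35.9] 49.3 mean [ 0.5762 -0.0331  0.0927] ang -135.0 sd [0.0107 0.022 ] medz 0.0934 eye? [ 0.5649 -0.0444] screw? [ 0.5875 -0.0218]
```

View pics/z1.png

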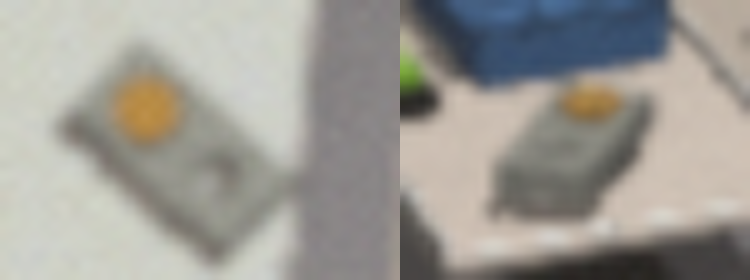

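z1 shows the boss at (147,107) and the eye at (215,172) in the top panel, which matches the depth rectangle. That puts the eye at about (0.572,-0.035). Next I'll check where the key sits relative to the TCP.

```bash
cat > key.py <<'E'
from h import *
def orange(s,box):
    h=cv2.cvtColor(s['color'],cv2.COLOR_RGB2HSV); u0,u1,v0,v1=box
    m=np.zeros(h.shape[:2],bool); m[v0:v1,u0:u1]=((h[...,0]<14)&(h[...,1]>150)&(h[...,2]>90))[v0:v1,u0:u1]
    v,u=np.nonzero(m); return u,v
E
python3 - <<'E'
from key import *
s=dict(np.load('e1.npz')); u,v=orange(s,(305,330,205,232)); print(len(u),u.mean(),v.mean(),v.min(),v.max())
tcp=np.array([.4757,-.2751,.1803])
for dz in (0,-.011,-.0225,-.0285,-.047): print(dz,proj(s,tcp+[0,0,dz]).round(2))
print('d u/dx,dy',proj(s,tcp+[.01,0,-.011])-proj(s,tcp+[0,0,-.011]),proj(s,tcp+[0,.01,-.011])-proj(s,tcp+[0,0,-.011]))
# calibrate: fixed block / key before grasp
b=dict(np.load('side0.npz')); u,v=orange(b,(305,330,235,262)); print('key0 side',len(u),u.mean(),v.mean()); print('expected if at tcp xy',proj(b,[.4757,-.2751,.071]))
t=dict(np.load('top0.npz')); u,v=orange(t,(380,396,226,242)); print('key0 top',len(u),u.mean(),v.mean(),proj(t,[.4757,-.2751,.085]))
W=cloud(t); m=(np.abs(W[...,0]-.477)<.06)&(np.abs(W[...,1]+.272)<.06)&(W[...,2]>.028)&(W[...,2]<.042)
q=W[m]; print(cv2.minAreaRect((q[:,:2]*1000).astype(np.float32)), np.median(q[:,2]))
t=dict(np.load('e1t.npz')); W=cloud(t); m=(np.abs(W[...,0]-.477)<.06)&(np.abs(W[...,1]+.272)<.06)&(W[...,2]>.028)&(W[...,2]<.042); print(m.sum())
E
python3 -m creep '[[[0,0,-30,0],[-16,40,0,0],[-16,40,0,0],[-16,40,0,0],[-16,40,0,0],[-16,40,0,0],[-16,40,0,0],[0,0,0,0]]]'
```

```text
16 315.75 220.375 219 222
0 [314.3 216.9]
-0.011 [314.4  220.22]
-0.0225 [314.5  223.66]
-0.0285 [314.55 225.44]
-0.047 [314.7 230.9]
d u/dx,dy [ 3.21432514 -0.69679774] [-1.25815445 -1.56722113]
key0 side 67 315.56716417910445 248.37313432835822
expected if at tcp xy [315.20545278 248.82927182]
key0 top 178 387.84831460674155 233.2191011235955 [389.49555255 233.86617478]
((478.1104431152344, -271.91033935546875), (75.31964111328125, 76.53063201904297), 67.43325805664062) 0.03518903042655008
192
time: 7.6
tool_pos: [0.5716, -0.0324, 0.2079]
ee_rot: [3.14, -0.004, -3.138]
wrist_force: [0.1, 0.1, -1.1]
width: 0.0173
```

```bash
python3 -m creep '[[[1,-4,20,0],[0,0,20,0],[0,0,20,0],[0,0,0,0],[0,0,0,0]]]'
python3 - <<'E'
from key import *
b=dict(np.load('side0.npz')); t=dict(np.load('top0.npz'))
print('eye by side',ray(b,316.55,201.85,.0914),'by top',ray(t,316.05,201.7,.0914))
o=get_obs(); print(o['tool_pos'],o['ee_rot'],o['time'])
s=snap('side'); np.savez('f1.npz',**s); s2=snap('side'); 
c=(s['color'].astype(float)+s2['color'])/2; c=c[170:222,280:350].astype(np.uint8)
cv2.imwrite('pics/f1.png',cv2.resize(c[:,:,::-1],None,fx=10,fy=10,interpolation=cv2.INTER_CUBIC))
p=o['tool_pos']
for dz in (0,-.0225,-.0285,-.047): print(dz,(proj(s,p+[0,0,dz])).round(2))
print(proj(s,[.5716,-.0354,.0914]),proj(s,[.571,-.038,.0914]))
E
```

```text
time: 8.22
tool_pos: [0.5708, -0.0398, 0.1505]
ee_rot: [-3.142, -0.0, 3.14]
wrist_force: [0.3, -0.1, -2.0]
width: 0.0175
eye by side [ 0.57647095 -0.03344122  0.0914    ] by top [ 0.5739487  -0.03496766  0.0914    ]
[ 0.57083144 -0.03984421  0.15054613] [-3.14151239e+00 -2.86995510e-04  3.14015689e+00] 8.225
0 [315.29 187.35]
-0.0225 [315.45 193.35]
-0.0285 [315.49 194.94]
-0.047 [315.62 199.8 ]
[315.43492299 202.3661358 ] [315.55139685 202.72509181]
```

View pics/f1.png

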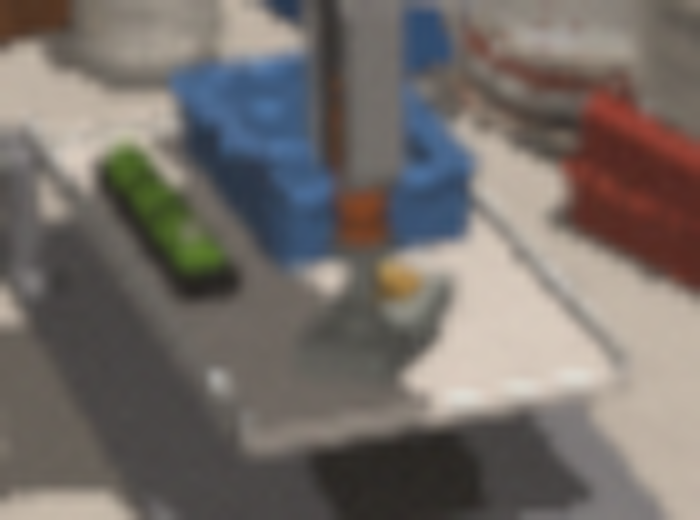

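Picture f1 shows the pin over the crank's eye end: the pin axis is at about column 362 of the crop and the bar at rows 280–360. I'll nudge +1, +3 mm and probe downward, watching the force.

```bash
python3 -m creep '[[[-1.2,2.8,4,0],[0,0,5,0],[0,0,0,0]]]'; python3 -m creep '[[[0,0,4,0],[0,0,4,0],[0,0,0,0]]]';python3 -m creep '[[[0,0,3,0],[0,0,0,0],[0,0,0,0]]]'
```

```text
time: 8.7
tool_pos: [0.5718, -0.0363, 0.1407]
ee_rot: [3.141, -0.001, 3.141]
wrist_force: [0.5, 0.0, -1.8]
width: 0.0176
time: 9.07
tool_pos: [0.5718, -0.0364, 0.1328]
ee_rot: [3.141, -0.001, 3.141]
wrist_force: [0.0, 0.8, -2.0]
width: 0.0175
time: 9.45
tool_pos: [0.5721, -0.0364, 0.1304]
ee_rot: [3.141, -0.0, 3.141]
wrist_force: [-0.7, -0.9, -0.8]
width: 0.0172
```

```bash
python3 -m creep '[[[0,0,4,0],[0,0,0,0],[0,0,0,0]]]'; python3 -m creep '[[[0,0,4,0],[0,0,0,0],[0,0,0,0]]]';python3 -m creep '[[[0,0,3,0],[0,0,0,0],[0,0,0,0]]]'
```

```text
time: 9.82
tool_pos: [0.572, -0.0364, 0.1262]
ee_rot: [3.141, -0.001, 3.141]
wrist_force: [-1.3, -0.6, -2.2]
width: 0.0173
time: 10.2
tool_pos: [0.572, -0.0365, 0.1222]
ee_rot: [3.141, -0.0, 3.141]
wrist_force: [-0.6, -1.1, -0.7]
width: 0.0175
time: 10.58
tool_pos: [0.5722, -0.0367, 0.1198]
ee_rot: [-3.141, 0.0, 3.141]
wrist_force: [-1.6, -0.6, 1.3]
width: 0.0177
```

The pin is fully in: shoulder height is 0.0913, the same as the crank face. Pressing down.

```bash
python3 -m creep '[[[0,0,2,0],[0,0,2,0],[0,0,0,0]]]'; python3 -m creep '[[[0,0,2,0],[0,0,0,0]]]';python3 -m creep '[[[0,0,2,0],[0,0,0,0]]]'
```

```text
time: 10.95
tool_pos: [0.5721, -0.0369, 0.1153]
ee_rot: [-3.141, -0.0, 3.141]
wrist_force: [-1.6, -2.8, 1.8]
width: 0.0174
time: 11.2
tool_pos: [0.5721, -0.0369, 0.1133]
ee_rot: [-3.141, -0.0, 3.141]
wrist_force: [-2.4, -4.5, 2.4]
width: 0.0174
time: 11.45
tool_pos: [0.5722, -0.0369, 0.1127]
ee_rot: [-3.141, 0.001, 3.141]
wrist_force: [-4.9, -3.6, 6.4]
width: 0.0176
```

```bash
python3 -m creep '[[[1.8,-1.2,0.5,0],[0,0,1,0],[0,0,0,0]]]'; python3 -m creep '[[[0,0,0.7,0],[0,0,0,0]]]'
```

```text
time: 11.82
tool_pos: [0.572, -0.0372, 0.1126]
ee_rot: [3.141, 0.005, 3.141]
wrist_force: [-2.8, -1.7, 7.7]
width: 0.0174
time: 12.08
tool_pos: [0.572, -0.0371, 0.1125]
ee_rot: [3.141, 0.005, 3.141]
wrist_force: [-3.5, -2.1, 9.8]
width: 0.0177
```

```bash
python3 -m creep '[[[-5.4,-3.9,0.8,0],[-6.1,-2.7,0.5,0],[0,0,0,0]]]'; python3 -m creep '[[[-6.6,-1.4,0.5,0],[-6.6,0,0.4,0],[0,0,0,0]]]'
```

```text
time: 12.45
tool_pos: [0.5842, -0.0437, 0.1115]
ee_rot: [3.141, 0.007, 3.141]
wrist_force: [-2.8, -1.4, 9.8]
width: 0.0173
time: 12.82
tool_pos: [0.5976, -0.0446, 0.1105]
ee_rot: [3.14, 0.007, -3.142]
wrist_force: [-1.5, -0.4, 9.4]
width: 0.0176
```

```bash
cat > bub.py <<'E'
from h import *
import sys
o=get_obs(); print('t',o['time'],o['tool_pos'].round(4),o['wrist_force'].round(1))
t=np.mean([snap('top')['color'].astype(float) for _ in range(2)],0); si=np.mean([snap('side')['color'].astype(float) for _ in range(2)],0)
np.savez('b.npz',t=t,s=si)
A=cv2.resize(t[196:222,245:305].astype(np.uint8),None,fx=8,fy=8,interpolation=cv2.INTER_CUBIC)
B=cv2.resize(si[175:207,280:320].astype(np.uint8),None,fx=8,fy=8,interpolation=cv2.INTER_CUBIC)
C=np.zeros((256,800,3),np.uint8); C[:208,:480]=A; C[:256,480:800]=B
cv2.imwrite('pics/%s.png'%sys.argv[1],C[:,:,::-1])
# along-glass profile (top): from level ends in px
p=np.array([256,206.9]);q=np.array([290,209.2])
x=np.linspace(-4,38,43); d=(q-p)/np.linalg.norm(q-p)
M=np.array([[p+d*k+np.array([-d[1],d[0]])*w for k in x] for w in(-1,0,1)],np.float32)
pr=cv2.remap(t.astype(np.float32),M[...,0],M[...,1],cv2.INTER_LINEAR).mean(0)
print('R',pr[:,0].astype(int).tolist()); print('G',pr[:,1].astype(int).tolist()); print('B',pr[:,2].astype(int).tolist())
E
python3 bub.py g1
```

```text
t 12.825 [ 0.5976 -0.0446  0.1105] [-1.5 -0.4  9.4]
R [221, 205, 161, 97, 72, 103, 128, 133, 128, 111, 90, 80, 79, 78, 74, 67, 65, 73, 79, 81, 91, 108, 119, 119, 105, 89, 79, 78, 78, 73, 66, 63, 63, 63, 63, 64, 58, 46, 32, 45, 78, 113, 131]
G [222, 207, 162, 100, 96, 146, 179, 187, 180, 156, 127, 114, 112, 110, 104, 95, 93, 104, 111, 112, 115, 121, 125, 121, 111, 105, 107, 111, 109, 104, 96, 95, 94, 94, 95, 95, 88, 70, 49, 52, 79, 108, 122]
B [220, 205, 160, 95, 45, 43, 55, 58, 55, 47, 38, 33, 33, 33, 29, 29, 26, 28, 33, 35, 54, 78, 92, 95, 82, 61, 40, 33, 34, 44, 64, 84, 89, 90, 91, 91, 84, 68, 48, 49, 74, 101, 115]
```

View pics/g1.png

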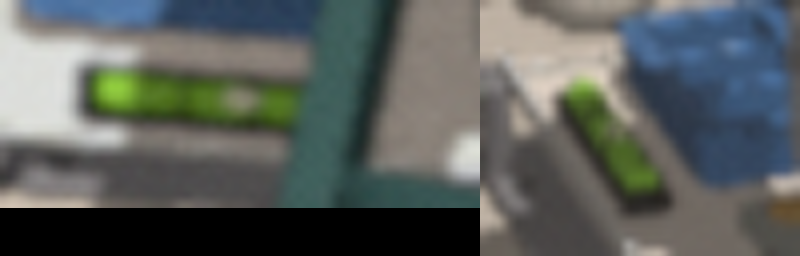

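g1: the bubble is at top-panel x≈240 (pixel 274.4), inside or on the crank-side ring, so it's off towards the crank end. I'll locate the rings exactly in the first image.

Run:
```python
from h import *
t=dict(np.load('top0.npz')); e=dict(np.load('e1t.npz')); c=(t['color'].astype(np.float32)+e['color'])/2
p=np.array([256,206.9]);q=np.array([290,209.2]); x=np.linspace(-4,38,43); d=(q-p)/np.linalg.norm(q-p)
M=np.array([[p+d*k+np.array([-d[1],d[0]])*w for k in x] for w in(-1,0,1)],np.float32)
pr=cv2.remap(c,M[...,0],M[...,1],cv2.INTER_LINEAR).mean(0)
for i,n in enumerate('RGB'): print(n,pr[:,i].astype(int).tolist())
# side rings
s=dict(np.load('side0.npz'))
P=lambda k,z: ray(t,*(p+d*k),z)
print('scale mm/px',np.linalg.norm(P(20,.075)-P(10,.075))*100, P(15,.075),P(15,.08))
```

```text
R [204, 173, 120, 72, 82, 108, 121, 124, 124, 123, 123, 125, 125, 122, 114, 102, 106, 120, 125, 128, 128, 127, 121, 110, 102, 113, 124, 128, 134, 151, 168, 177, 173, 158, 134, 104, 66, 45, 85, 148, 192, 209, 211]
G [206, 174, 120, 83, 115, 153, 171, 175, 174, 174, 175, 176, 176, 172, 161, 144, 150, 169, 177, 180, 181, 180, 172, 155, 143, 158, 174, 180, 179, 181, 183, 187, 186, 181, 170, 142, 93, 53, 86, 150, 194, 211, 213]
B [199, 169, 117, 59, 39, 45, 50, 53, 52, 52, 53, 53, 52, 51, 48, 43, 45, 51, 53, 54, 53, 54, 52, 47, 43, 47, 52, 56, 71, 105, 134, 149, 144, 121, 84, 51, 33, 37, 83, 145, 187, 203, 203]
scale mm/px 3.3016941547643266 [0.55232516 0.11326196 0.075     ] [0.5514499  0.11261571 0.08      ]
```

```bash
python3 -m creep '[[[-6.6,1.4,0.6,0],[-6.1,2.7,0.5,0],[0,0,0,0]]]'; python3 -m creep '[[[-5.4,3.9,0.5,0],[-4.5,5,0.5,0],[0,0,0,0]]]'; python3 -m creep '[[[-3.3,5.8,0.5,0],[-1.6,5,0.5,0],[0,0,0,0]]]'; python3 bub.py g2
```

```text
time: 13.4
tool_pos: [0.61, -0.0402, 0.1095]
ee_rot: [3.14, 0.006, -3.141]
wrist_force: [-2.5, 0.8, 10.1]
width: 0.0172
time: 13.78
tool_pos: [0.6193, -0.0313, 0.1085]
ee_rot: [3.14, 0.005, -3.141]
wrist_force: [-3.9, 0.1, 11.9]
width: 0.0176
time: 14.15
tool_pos: [0.6235, -0.0212, 0.1077]
ee_rot: [3.141, 0.004, -3.141]
wrist_force: [-5.4, -0.9, 12.1]
width: 0.0172
t 14.15 [ 0.6235 -0.0212  0.1077] [-5.4 -0.9 12.1]
R [212, 179, 124, 65, 41, 60, 75, 79, 79, 80, 80, 78, 80, 86, 90, 84, 78, 85, 101, 111, 105, 87, 69, 63, 63, 64, 64, 56, 47, 44, 45, 48, 49, 51, 53, 55, 53, 54, 54, 56, 59, 63, 67]
G [214, 179, 121, 63, 54, 86, 107, 112, 112, 113, 113, 110, 113, 121, 127, 119, 111, 117, 128, 129, 118, 104, 96, 94, 95, 95, 93, 83, 72, 68, 71, 75, 77, 79, 82, 84, 82, 83, 84, 86, 87, 89, 92]
B [210, 175, 117, 59, 25, 26, 29, 32, 32, 33, 33, 29, 33, 35, 38, 34, 33, 38, 57, 77, 86, 89, 90, 90, 91, 91, 89, 81, 69, 66, 69, 72, 74, 76, 79, 80, 80, 81, 81, 82, 83, 86, 89]
```

```bash
python3 -m creep '[[[0.6,6.7,0.5,0],[0.8,6.3,0.5,0],[0,0,0,0]]]'; python3 bub.py g3; python3 -c "
import cv2;cv2.imwrite('pics/g23.png',cv2.vconcat([cv2.imread('pics/g2.png'),cv2.imread('pics/g3.png')]))"
```

```text
time: 14.72
tool_pos: [0.6232, -0.0088, 0.107]
ee_rot: [-3.141, 0.007, 3.141]
wrist_force: [-3.1, -3.4, 11.4]
width: 0.0176
t 14.725 [ 0.6232 -0.0088  0.107 ] [-3.1 -3.4 11.4]
R [141, 132, 103, 60, 40, 59, 75, 79, 80, 79, 81, 83, 83, 81, 76, 66, 55, 55, 61, 62, 63, 64, 61, 55, 46, 46, 47, 48, 50, 53, 54, 54, 55, 55, 54, 54, 55, 51, 57, 72, 92, 104, 110]
G [132, 123, 96, 57, 53, 86, 107, 112, 113, 113, 115, 118, 118, 114, 107, 93, 79, 83, 91, 93, 94, 95, 91, 83, 71, 70, 73, 75, 78, 81, 83, 82, 83, 83, 83, 82, 82, 77, 81, 93, 111, 122, 127]
B [124, 115, 89, 53, 24, 24, 31, 32, 33, 32, 33, 35, 34, 32, 31, 33, 48, 71, 87, 90, 90, 91, 88, 79, 68, 68, 71, 73, 72, 75, 76, 75, 75, 76, 77, 77, 76, 74, 78, 90, 106, 116, 122]
```

View pics/g23.png

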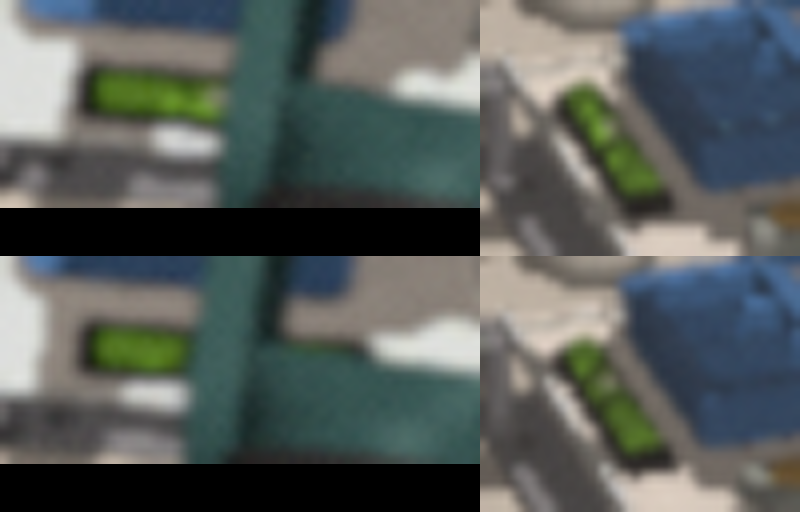

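g23: the arm now hides the bubble in the top view. In the side panels the bubble is at about (605,128), near the ring middle. I'll get the along-glass profile in the side view and compare it across steps.

Run:
```python
from h import *
s0=dict(np.load('side0.npz')); o=get_obs()
now=np.mean([snap('side')['color'].astype(np.float32) for _ in range(8)],0); np.save('now.npy',now)
p=np.array([.5514,.1126,.0]); 
# glass centre & axis from top rings (world), tray-up vs pressed heights
t=dict(np.load('top0.npz')); a=np.array([256,206.9]);q=np.array([290,209.2]);d=(q-a)/np.linalg.norm(q-a)
mid=lambda z: ray(t,*(a+d*15.55),z)
ax=mid(.08)-ray(t,*(a+d*25.55),.08); ax/=np.linalg.norm(ax); print('mid',mid(.08),ax)
def prof(img,z,k=1,off=(0,0)):
    L=np.arange(-52,53,4)/1000.; P=np.array([proj(s0,mid(z)-ax*l) for l in L]) # + towards crank
    n=np.array([1,0]); M=np.array([P+n*w for w in(-1,-.5,0,.5,1)])
    M=((M-np.array(off)+.5)*k-.5).astype(np.float32)
    return cv2.remap(img.astype(np.float32),M[...,0],M[...,1],cv2.INTER_LINEAR).mean(0)
print((np.arange(-52,53,4)).tolist())
def show(n,pr): print(n,'R/G',(100*pr[:,0]/pr[:,1]).astype(int).tolist(),'G',pr[:,1].astype(int).tolist(),'B/G',(100*pr[:,2]/pr[:,1]).astype(int).tolist(),sep='\n ')
show('side0',prof(s0['color'],.084)); 
for g in('g1','g2','g3'):
    im=cv2.imread('pics/%s.png'%g)[:256,480:800,::-1]; show(g,prof(im,.077,8,(280,175)))
show('now',prof(now,.077))
```

```text
mid [0.5513742  0.11080818 0.08      ] [0.04184389 0.99912416 0.        ]
[-52, -48, -44, -40, -36, -32, -28, -24, -20, -16, -12, -8, -4, 0, 4, 8, 12, 16, 20, 24, 28, 32, 36, 40, 44, 48, 52]
side0
 R/G
 [104, 102, 98, 92, 87, 82, 78, 78, 78, 79, 79, 79, 78, 76, 76, 75, 77, 78, 79, 79, 84, 90, 92, 92, 89, 84, 79]
 G
 [172, 176, 177, 178, 177, 173, 170, 166, 164, 154, 144, 146, 152, 158, 161, 159, 148, 140, 144, 151, 163, 176, 182, 186, 184, 178, 170]
 B/G
 [90, 88, 81, 72, 62, 53, 46, 45, 44, 46, 47, 47, 45, 42, 42, 40, 43, 44, 46, 46, 54, 64, 68, 69, 65, 56, 49]
g1
 R/G
 [101, 95, 88, 82, 79, 78, 79, 80, 82, 85, 86, 86, 86, 90, 92, 96, 95, 92, 86, 81, 78, 77, 77, 77, 79, 78, 77]
 G
 [192, 191, 186, 172, 156, 133, 118, 102, 94, 90, 90, 96, 102, 107, 108, 107, 103, 100, 99, 97, 97, 95, 93, 91, 92, 98, 105]
 B/G
 [84, 75, 63, 52, 47, 43, 44, 46, 51, 56, 58, 58, 59, 64, 68, 73, 72, 67, 59, 51, 45, 43, 44, 43, 45, 43, 42]
g2
 R/G
 [105, 103, 100, 94, 88, 82, 81, 79, 78, 79, 79, 82, 85, 90, 93, 94, 92, 91, 86, 82, 80, 79, 79, 80, 81, 79, 78]
 G
 [194, 178, 156, 132, 117, 105, 102, 101, 99,
[... 209 characters left out ...]
, 103, 99, 92, 87, 80, 78, 76, 78, 82, 86, 89, 93, 97, 97, 94, 90, 87, 84, 81, 80, 79, 80, 80, 80, 79, 79]
 G
 [195, 179, 157, 133, 117, 104, 99, 94, 87, 82, 79, 83, 91, 98, 101, 100, 93, 84, 80, 81, 85, 88, 92, 95, 95, 97, 99]
 B/G
 [91, 87, 81, 70, 60, 49, 46, 44, 45, 50, 56, 62, 69, 75, 76, 73, 67, 62, 55, 52, 49, 47, 48, 48, 48, 47, 47]
now
 R/G
 [104, 102, 99, 94, 88, 83, 81, 79, 80, 81, 86, 90, 93, 96, 96, 94, 91, 88, 85, 83, 81, 81, 81, 81, 81, 80, 79]
 G
 [195, 177, 157, 138, 120, 107, 101, 94, 89, 83, 82, 84, 91, 98, 100, 97, 93, 85, 81, 84, 87, 90, 93, 95, 96, 98, 100]
 B/G
 [90, 86, 81, 73, 62, 54, 50, 45, 48, 50, 57, 62, 69, 75, 76, 72, 68, 62, 56, 54, 50, 50, 50, 50, 50, 49, 48]
```

```bash
python3 -m creep '[[[0,1.5,0.3,0],[0,0,0,0],[0,0,0,0]]]'
python3 - <<'E'
from h import *
import time
n=np.mean([snap('side')['color'].astype(np.float32) for _ in range(6)],0); o=get_obs(); print(o['time'],o['wrist_force'].round(1),o['tool_pos'].round(4),o['width'],np.abs(n-np.load('now.npy'))[175:207,280:310].mean())
C=cv2.resize(n[165:225,275:345].astype(np.uint8),None,fx=10,fy=10,interpolation=cv2.INTER_CUBIC); cv2.imwrite('pics/h.png',C[:,:,::-1])
E
```

```text
time: 15.7
tool_pos: [0.6232, -0.008, 0.107]
ee_rot: [-3.14, 0.007, 3.141]
wrist_force: [-4.2, -3.8, 11.7]
width: 0.0175
16.0 [-3.6 -3.3 12.1] [ 0.6232 -0.008   0.107 ] 0.017228740342518402 1.1358073
```

View pics/h.png

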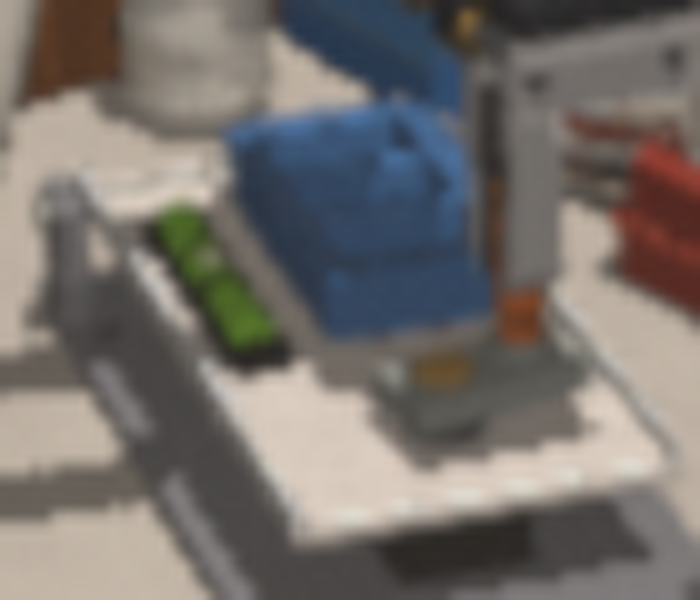

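h shows the pin seated in the eye with the collar on the crank, and the bubble at (208,258). It looks a little far-side of the glass's middle by eye, so I'll cross-check it against the side-view rings.

Run:
```python
from h import *
s=snap('side'); n=np.mean([snap('side')['color'].astype(np.float32) for _ in range(4)],0)
for z in (.075,.08): print('bubble world',ray(s,275+208.5/10-.5,165+258.5/10-.5,z).round(4))
b0=dict(np.load('side0.npz'))
# green mask per image -> extent along v, whiteness centroid along glass
for nm,im in(('start',b0['color']),('now',n)):
    im=im.astype(np.float32); sub=im[175:207,284:308]
    g=(sub[...,2]<.8*sub[...,1])&(sub[...,0]<sub[...,1]); k,l=cv2.connectedComponents(g.astype(np.uint8)); i=np.argmax(np.bincount(l.ravel())[1:])+1
    v,u=np.nonzero(l==i); L=np.polyfit(v,u,1); print(nm,'green rows',v.min()+175,v.max()+175,'cols',u.min()+284,u.max()+284,L)
    for vv in range(v.min()-1,v.max()+2):
        r=sub[vv]; c=int(round(np.polyval(L,vv))); w=r[max(c-1,0):c+2].mean(0); print(vv+175,w.astype(int).tolist(),round(w[2]/w[1],2),end=' | ')
    print()
m=np.array([.5514,.1108]); a=np.array([.0418,.9991])
for z0,nm in((.084,'up'),(.077,'pressed')): print(nm,{l:proj(s,np.r_[m-a*l/1000,z0]).round(1).tolist() for l in(-52,-13.5,0,13.5,38,52)})
```

```text
bubble world [0.5502 0.1111 0.075 ]
bubble world [0.547  0.1015 0.08  ]
start green rows 184 197 cols 290 302 [0.64730592 1.5878302 ]
183 [181, 175, 157] 0.9 | 184 [165, 173, 134] 0.77 | 185 [126, 163, 72] 0.44 | 186 [115, 156, 56] 0.36 | 187 [94, 128, 45] 0.35 | 188 [98, 133, 47] 0.35 | 189 [114, 157, 52] 0.33 | 190 [95, 131, 46] 0.35 | 191 [94, 127, 47] 0.37 | 192 [131, 161, 79] 0.49 | 193 [127, 153, 79] 0.52 | 194 [130, 162, 80] 0.49 | 195 [114, 156, 56] 0.36 | 196 [86, 114, 45] 0.4 | 197 [57, 64, 43] 0.68 | 198 [46, 45, 40] 0.9 | 
now green rows 185 199 cols 290 302 [0.62127313 1.06238862]
184 [209, 198, 182] 0.92 | 185 [172, 168, 144] 0.86 | 186 [93, 112, 62] 0.56 | 187 [75, 99, 40] 0.4 | 188 [71, 93, 38] 0.41 | 189 [73, 89, 44] 0.49 | 190 [84, 97, 56] 0.58 | 191 [92, 105, 62] 0.6 | 192 [69, 84, 42] 0.5 | 193 [63, 81, 36] 0.45 | 194 [72, 95, 38] 0.4 | 195 [73, 96, 39] 0.41 | 196 [76, 101, 40] 0.4 | 197 [83, 111, 42] 0.38 | 198 [77, 101, 40] 0.4 | 199 [54, 64, 37] 0.58 | 200 [44, 42, 39] 0.92 | 
up {-52: [291.5, 182.4], -13.5: [294.5, 186.6], 0: [295.6, 188.1], 13.5: [296.7, 189.6], 38: [298.7, 192.5], 52: [299.9, 194.1]}
pressed {-52: [291.6, 184.1], -13.5: [294.6, 188.3], 0: [295.7, 189.8], 13.5: [296.8, 191.4], 38: [298.8, 194.2], 52: [300.0, 195.9]}
```

The side-view ring middle is at row 190.7 and the bubble centroid at row 190.74, so the offset is well under 1 mm. This agrees with the top-view reckoning from the swept angle. Handing in.

```bash
python3 -c "
from bench import get_obs,ticket
o=get_obs();print(o['time'],o['wrist_force'],o['width']);print(ticket.close_job())"
```

```text
16.25 [-3.20312897 -4.06456276 12.29610911] 0.017899030298091468
the job is handed in; nothing more can be done
None
```

I took the key from its block, put its pin through the crank's eye, pressed the tray onto its foot and swung the crank about 2.5 rad counterclockwise. I handed in at 16.25 s, still gripping the key and pressing.

**Last checks:**
- **Push:** the wrist reads about 12 N upward, with about 5 N sideways at the eye. The key is still gripped, with the fingers 17.9 mm apart.
- **Seating:** the collar sits on the crank, and its underside is at about 0.0785 m, against 0.079 m for a level tray.
- **Bubble:** in the side view it is within about 1 mm of the middle of the marks (row 190.74 against 190.7), where 4.5 mm is allowed. Working forward from the last clear top view and the angle swept since then gives about 0.1 mm.

**What was less certain or disagreed:**
- At the end the arm hid the bubble from the top camera, so the final reading rests on the coarser side camera.
- In the last picture the bubble looked by eye as if it stood towards the hinge end, but the measured ring positions did not bear that out.
- The forearm came close to the leaning green stick during the grasp. Joint torques showed no sign of contact.
- The two cameras put the eye a few millimetres apart. The pin still went in at the first try, with little side force until I pressed.

I viewed 12 pictures, two over the budget.

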